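# Lid on the lunch carrier, held down for the clamp

## Robot

A 7-joint arm with a two-finger parallel gripper is mounted at the origin on the work surface. World frame = base frame: x ahead of the robot, y to its left, z up, the work surface at z = 0. Lengths are in m, angles in degrees, forces in N, time in s.
With the tool pointing down it reaches from about 0.425 to 0.95 m from the base axis. Payload 16.7 kg.
Tool frame: the origin (TCP) lies midway between the tips of the shut fingers; the grasp point (between the pads) lies robot.grip_point_offset behind it (robot.grip_point_offset is the distance from the TCP to the grasp point, in m); z points along the fingers, x is the direction in which the jaws open and shut, and the axes are right-handed (so a half turn about z gives the same grasp; the last joint's range is limited). The gripper opens to 94 mm and grips with 3 to 60 N. Pads are 16 mm wide; open, the fingers measure 119 mm over their backs; the gripper's body (75 mm by 177 mm) begins 78 mm behind the grasp point.
Start: joints at [59.101, 24.414, 4.234, 92.017, -1.954, 63.644, -3.845], TCP at [0.256, -0.624, 0.205] pointing down, gripper open.
Joint ranges: [-163.25, 163.25], [-28.42, 122.38], [-70.27, 78.77], [12.13, 141.07], [-58.53, 238.53], [9.26, 117.41], [-156.51, 156.51]. Speed limits (degrees/s): [108.29, 108.29, 136.94, 136.94, 172.46, 172.46, 172.46].

## Interface

Orientations are given as a 3x3 rotation matrix whose columns are the frame's x, y, z axes.
In Python, from cell import robot, snapshot, camera_params, order, telemetry gives the robot as it stands. Calls block until the motion is done:
- robot.goto(position, orientation): joint-space move of the TCP to a pose.
- robot.movel(position, feed=0.15, ori=None, f_stop=None): straight line of the TCP; ori=None keeps the orientation; feed is the mean speed in m/s. With f_stop (N) it stops when the force on the tool has changed by that much, and returns True; else False.
- robot.move_joints(angles): joint-space move.
- robot.set_gripper(opening, effort=None): finger opening in m; effort is the grip in N (None keeps the last); returns when the fingers have stopped.
- robot.dwell(seconds).
- robot.inverse_kinematics(position, orientation): joint angles nearest the present ones, or None.
- snapshot(name): name is "side" or "top"; returns (picture, depth): 420x560x3 uint8, red, green, blue; 420x560 float32, m along the optical axis (not along the pixel's ray), 0 where there is no reading.
- camera_params(name): a dict with "camera_matrix" (3x3 intrinsics, pixels), "R" (3x3) and "t" (3): a world point X has camera coordinates R X + t. Camera axes: x right, y down, z forward; pixel columns grow to the right and rows downward; lengths in m; the calibration is good to about 2 mm. A picture is of the moment at which its call begins. camera_params takes no time and is no camera call.
A pose or a line that the arm cannot do raises robot.MotionError and nothing moves.
- order.finish_job(): hands the job in, once; it reports no verdict.
Readings, each from a call of its own:
- telemetry.current_time(): time.
- telemetry.current_joint_positions(): joint angles.
- telemetry.current_joint_velocities(): joint speeds.
- telemetry.current_tau(): joint torques, N m.
- telemetry.current_tool_pos(): TCP position.
- telemetry.current_tool_rot(): TCP orientation.
- telemetry.current_force(): force on the tool from outside, world axes, zero at the start.
- telemetry.current_wrist_torque(): the same for the moment, N m.
- telemetry.current_width(): finger opening in m.
Only numpy, scipy, OpenCV 4.12 (cv2) and the standard library are available. Lean on these libraries where they do the work, as an engineer would, in place of code of your own. Each camera call takes 0.05 s, during which the arm holds its last target.

## Task

Close up the loaded lunch carrier: put the lid that fits on the steel tin standing in the carrier, then press it straight down against the carrier's springs until the lid's flat rim is about level with the tops of the two side straps, a push of about 13 N, so that the shopkeeper can swing the clamp wire over it. Keep that push steady for at least three seconds and finish while still pressing: do not let go. Do not force the sprung plate down to its stop, and leave the wider lid and everything else on the counter where it stands.

Things in the scene. Friction and masses are not known exactly. Their poses are not given: they have to be found in the camera images.
- carrier: Lunch carrier, fixed to the counter: round dark steel base (diameter 168, 12 high) and two upright flat straps (18 wide, 4 thick, 140 apart centre to centre, tops 108 above the counter) on its own +y and -y sides. Origin: centre of its underside, on the counter; z up. The clamp wire hangs folded down on its -x side and is not used by the robot.
- plate (a joint): The sprung plate in the carrier under the tin: how far it is pressed down, in m. 0 = up, 0.022 = hard on its stop. Unpressed it stands at 0 to 0.003 with tin and lid; then 1 N more for each further mm. About 0.012 puts the lid's rim plate level with the strap tops and takes a push of about 13 N (lid weight included).
- tier_rim (a point): The open round steel tin (outer diameter 116, inner diameter 108, 70 high, about 0.3 kg, a small brass cup inside it) that stands loose in the dished plate of the carrier, between the straps. This point: centre of its mouth, level with its rim, about 116 mm above the counter when unpressed; z up.
- lid_knob (a point): Steel lid that fits, about 0.16 kg, lying knob up. From below: bevelled plug 102 in diameter, 8 high, enters the tin; flat rim plate 122 in diameter, 4 thick, rests on the tin's rim; upright round knob 22 in diameter, 34 high, in the middle. Point: on the knob's axis, 34 above the underside, 22 above the rim plate, 12 below the knob's top; seated: 26 above the tin's rim, on its axis.
- wide_lid_knob (a point): A wider lid of the same make, which does not fit (plug 132, rim plate 152 in diameter), also lying on the counter, to be left alone. This point: on its knob's axis, 34 above its underside.
- lota: Round brass pot, 124 in diameter, 125 high, a bystander. Origin: centre of its underside.
- jar: White jar with a black cap, 60 in diameter, 85 high, a bystander. Origin: centre of its underside.
- bowl_a: Small steel bowl, 72 in diameter, 32 high, a bystander on the robot's side of the counter. Origin: centre of its underside.
- bowl_b: A second such bowl, a bystander. Origin: centre of its underside.
- tumbler: Steel tumbler, 66 in diameter, 95 high, a bystander. Origin: centre of its underside.
- spatula_grip (a point): Flat spatula with a wooden handle, 280 long, lying on the counter, a bystander. Point: in its handle.
- spoon_grip (a point): Steel spoon, 200 long, lying on the counter, a bystander. Point: in its handle.
Things that resemble listed ones, but are neither listed nor needed, are in the scene too. Leave any blue or orange look-alike of the carrier alone.

How it is judged:
By the outcome, as a careful person would: the job done as asked, in the order asked, and still so for the second after the job is handed in, while the arm keeps its last pose, push and grip.
It also fails if it takes over 58 s, if anything falls off the work surface, if the arm or the gripper's body presses on something with over 40 N, if the wrist force passes 120 N, or if a joint passes its speed limit or range.

## Working session

There is one attempt and no reset: what is moved stays moved. The work goes in short steps, each a Python script; the robot and the scene stay as the last script left them, time stands still between calls to the robot, and variables do not carry over. Pictures are saved under pics/ and viewed, and the job is handed in when it is done.

```bash
mkdir -p pics; ls; cat > h.py <<'E'
import numpy as np, cv2
from cell import robot, snapshot, camera_params, order, telemetry
def save(n,im): cv2.imwrite(f'pics/{n}.png', cv2.cvtColor(im,cv2.COLOR_RGB2BGR))
def pts(name,d):
    p=camera_params(name);K=np.array(p['camera_matrix']);R=np.array(p['R']);t=np.array(p['t'])
    v,u=np.mgrid[:d.shape[0],:d.shape[1]]
    c=np.stack([(u-K[0,2])/K[0,0]*d,(v-K[1,2])/K[1,1]*d,d],-1)
    return (c-t)@R
E
python3 - <<'E'
from h import *
for n in ('top','side'):
    im,d=snapshot(n); save(n+'0',im); np.save(n+'0.npy',d); np.save(n+'0im.npy',im)
    p=camera_params(n);print(n,-np.array(p['R']).T@np.array(p['t']),(d>0).mean())
print(robot.grip_point_offset,telemetry.current_time(),telemetry.current_tool_rot(),telemetry.current_force())
E
```

```text
pics
top [0.3810825  0.01703306 1.09860484] 0.9959098639455782
side [0.35425225 1.02512506 0.78037125] 0.9959778911564626
0.0188 0.1 [[ 3.79991956e-01 -9.24989656e-01 -4.98870797e-04]
 [-9.24989130e-01 -3.79992274e-01  9.89996368e-04]
 [-1.10530345e-03  8.52594086e-05 -9.99999386e-01]] [-0.401851   -0.14919553  0.34717114]
```

View pics/top0.png

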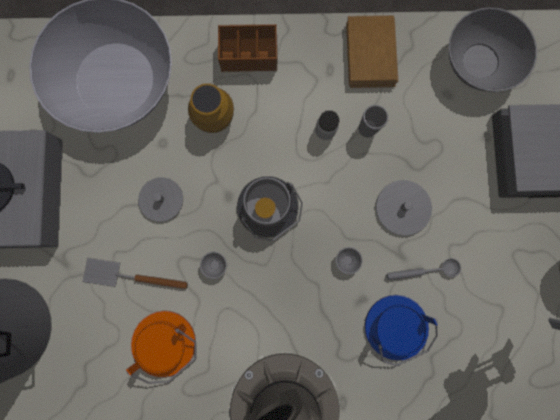

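View pics/side0.png

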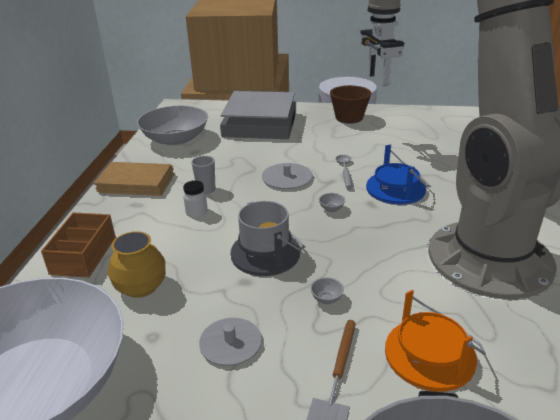

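Lid candidates in the top view are (161,200), which looks about 44 px wide, and (404,208), about 56 px wide. The carrier with the steel tin is at (267,207); the blue and orange ones are look-alikes. I'll measure all three from depth and enlarge them.

```bash
python3 - <<'E'
from h import *
im=np.load('top0im.npy');d=np.load('top0.npy');P=pts('top',d)
def circ(u0,v0,r,zlo,zhi,tag):
    S=np.s_[v0-r:v0+r,u0-r:u0+r]; Q=P[S]; m=((Q[...,2]>zlo)&(Q[...,2]<zhi)).astype(np.uint8)
    cs,_=cv2.findContours(m,cv2.RETR_EXTERNAL,cv2.CHAIN_APPROX_NONE); c=max(cs,key=cv2.contourArea)[:,0]
    X=Q[c[:,1],c[:,0]]; A=np.c_[2*X[:,:2],np.ones(len(X))]; s=np.linalg.lstsq(A,(X[:,:2]**2).sum(1),rcond=None)[0]
    print(tag,'centre',s[:2].round(4),'diam',2*np.sqrt(s[2]+s[:2]@s[:2]).round(4),'z',np.median(Q[m>0][:,2]).round(4),m.sum())
for t,u,v in(('L',161,200),('R',404,208)):
    circ(u,v,36,.006,.02,t+' rim'); circ(u,v,36,.025,.06,t+' knob')
circ(267,207,42,.106,.130,'tin rim'); circ(267,207,48,.08,.135,'tin')
for z in (0,):print(np.median(P[150:160,280:340,2]),np.median(P[300:310,230:330,2]))
# straps etc
Q=P[160:255,220:315]
for lo,hi in((.004,.02),(.02,.06),(.06,.1),(.1,.112),(.112,.13)):
    m=(Q[...,2]>lo)&(Q[...,2]<hi);print(lo,hi,m.sum(),Q[m][:,:2].min(0).round(3),Q[m][:,:2].max(0).round(3))
a=[cv2.resize(im[v-50:v+50,u-50:u+50],(400,400),interpolation=cv2.INTER_CUBIC) for u,v in((161,200),(404,208))]
save('lids',np.hstack(a)); save('tin',cv2.resize(im[157:257,217:317],(600,600),interpolation=cv2.INTER_CUBIC))
im2=np.load('side0im.npy'); save('tinside',cv2.resize(im2[190:280,210:330],(800,600),interpolation=cv2.INTER_CUBIC))
E
```

```text
L rim centre [0.555  0.3242] diam 0.1192 z 0.0129 1501
L knob centre [0.5546 0.3238] diam 0.02 z 0.0456 70
R rim centre [ 0.5186 -0.3371] diam 0.1494 z 0.0131 2368
R knob centre [ 0.5181 -0.3362] diam 0.0198 z 0.0461 72
tin rim centre [0.5294 0.0339] diam 0.1136 z 0.116 309
tin centre [0.5292 0.0339] diam 0.1138 z 0.0964 742
0.0011630928962759494 0.0009055164072760717
0.004 0.02 1283 [ 0.396 -0.097] [0.659 0.164]
0.02 0.06 1247 [ 0.401 -0.058] [0.584 0.161]
0.06 0.1 620 [ 0.453 -0.049] [0.584 0.096]
0.1 0.112 105 [ 0.473 -0.03 ] [0.584 0.096]
0.112 0.13 244 [ 0.472 -0.024] [0.588 0.09 ]
```

```bash
sleep 1
```

```text
(no output)
```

View pics/lids.png

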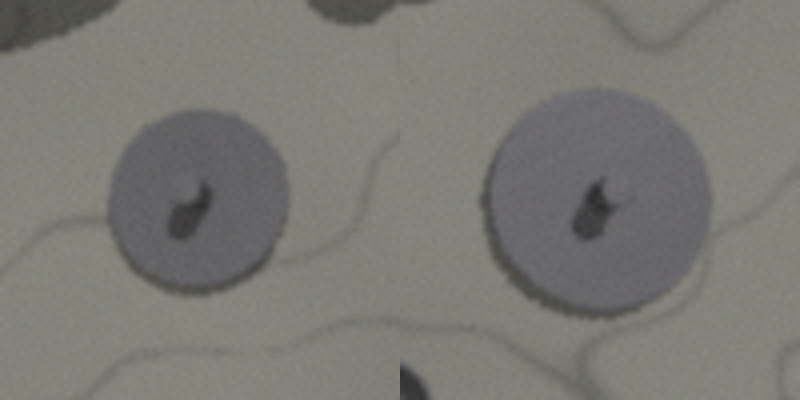

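View pics/tin.png

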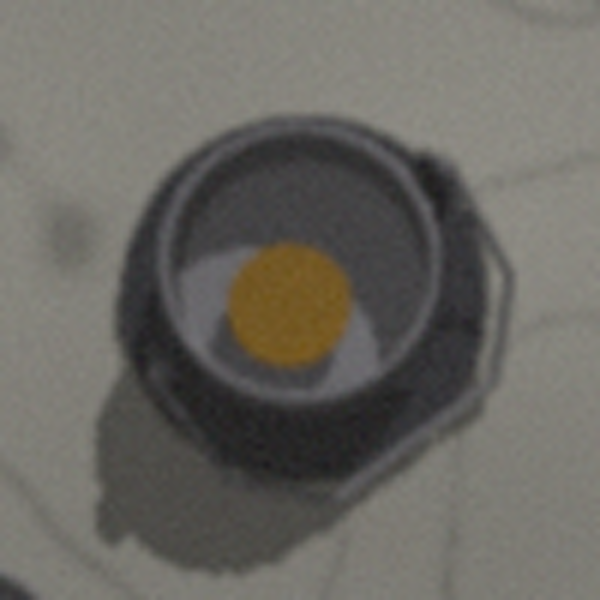

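View pics/tinside.png

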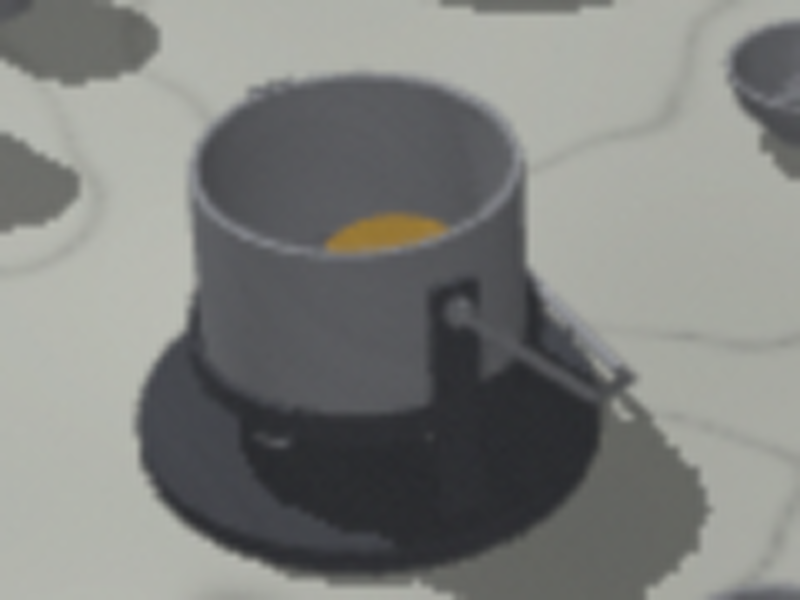

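Left lid (161,200) measures Ø119 mm, matching the 122 mm rim plate, so it is the one that fits. The right one (404,208) measures Ø149 mm, which is the wide lid. Next: cross-check with the side view and look for reachable yaws.

```bash
python3 - <<'E'
from h import *
d=np.load('side0.npy');P=pts('side',d)
def circ(u0,v0,r,zlo,zhi,tag,c0):
    Q=P[v0-r:v0+r,u0-r:u0+r]; m=(Q[...,2]>zlo)&(Q[...,2]<zhi)&(np.hypot(Q[...,0]-c0[0],Q[...,1]-c0[1])<.075); X=Q[m]
    A=np.c_[2*X[:,:2],np.ones(len(X))]
    h=cv2.minEnclosingCircle(X[:,:2].astype(np.float32)); print(tag,np.round(h[0],4),round(2*h[1],4),len(X),'zmax',X[:,2].max().round(4))
circ(230,342,45,.0095,.02,'lid rim',(.555,.324)); circ(230,335,30,.042,.06,'knobtop',(.555,.324)); circ(264,225,45,.111,.125,'tinrim',(.529,.034))
dt=pts('top',np.load('top0.npy'))
print(np.median(P[320:330,180:190,2]), )
def R(a):
    a=np.radians(a);c,s=np.cos(a),np.sin(a);return np.array([[c,s,0],[s,-c,0],[0,0,-1.]])
np.set_printoptions(precision=1,suppress=True)
for a in range(-90,91,30):
    for p in((.555,.324,.0152),(.529,.034,.11),(.529,.034,.3)):
        print(a,p,robot.inverse_kinematics(p,R(a)))
E
```

```text
lid rim [0.5555 0.3241] 0.126 2085 zmax 0.02
knobtop [0.5551 0.3239] 0.0228 81 zmax 0.0493
tinrim [0.5333 0.0318] 0.1254 303 zmax 0.1186
0.00019469074811011072
-90 (0.555, 0.324, 0.0152) [ -11.4   37.7  -33.5  102.4   27.    48.1 -147.9]
-90 (0.529, 0.034, 0.11) [   8.9   19.   -23.2  114.6    9.9   48.3 -109.8]
-90 (0.529, 0.034, 0.3) [  14.8    8.3  -28.2  102.2    4.2   70.5 -104.5]
-60 (0.555, 0.324, 0.0152) [ -10.2   38.2  -35.2  102.3   28.4   48.6 -118.9]
-60 (0.529, 0.034, 0.11) [ 11.7  19.4 -26.5 114.4  11.4  48.6 -81.2]
-60 (0.529, 0.034, 0.3) [ 16.6   8.5 -30.2 102.1   4.5  70.6 -74.9]
-30 (0.555, 0.324, 0.0152) [ -3.8  41.4 -44.9 101.9  36.2  52.2 -94.7]
-30 (0.529, 0.034, 0.11) [ 14.2  19.9 -29.7 114.3  12.9  49.  -52.5]
-30 (0.529, 0.034, 0.3) [ 18.3   8.8 -32.2 102.    4.9  70.6 -45.2]
0 (0.555, 0.324, 0.0152) [  4.7  48.2 -59.1 101.5  47.9  59.5 -72.7]
0 (0.529, 0.034, 0.11) [ 16.7  20.4 -32.7 114.1  14.4  49.4 -23.8]
0 (0.529, 0.034, 0.3) [ 20.3   9.  -34.5 101.9   5.4  70.7 -15.6]
30 (0.555, 0.324, 0.0152) [  3.9  47.3 -57.6 101.5  46.7  58.6 -41.9]
30 (0.529, 0.034, 0.11) [ 19.2  21.  -35.7 114.   15.9  49.8   4.9]
30 (0.529, 0.034, 0.3) [ 22.3   9.3 -36.8 101.8   5.9  70.8  13.9]
60 (0.555, 0.324, 0.0152) [  5.1  48.6 -59.8 101.4  48.5  59.9 -13.1]
60 (0.529, 0.034, 0.11) [ 21.6  21.7 -38.8 113.8  17.5  50.3  33.5]
60 (0.529, 0.034, 0.3) [ 24.2   9.6 -39.  101.7   6.4  70.9  43.5]
90 (0.555, 0.324, 0.0152) [  6.3  50.  -62.1 101.4  50.4  61.5  15.7]
90 (0.529, 0.034, 0.11) [ 25.3  22.9 -43.5 113.7  20.1  51.1  61.2]
90 (0.529, 0.034, 0.3) [ 28.1  10.3 -43.5 101.5   7.5  71.1  72.5]
```

```bash
cat >> h.py <<'E'
def R(a):
    a=np.radians(a);c,s=np.cos(a),np.sin(a);return np.array([[c,s,0],[s,-c,0],[0,0,-1.]])
np.set_printoptions(precision=4,suppress=True)
E
python3 - <<'E'
from h import *
# tin rim in the side view: ellipse on pixels above z .112, rays onto z=.116
d=np.load('side0.npy');P=pts('side',d);p=camera_params('side');K=np.array(p['camera_matrix']);Rc=np.array(p['R']);C=-Rc.T@np.array(p['t'])
m=((P[...,2]>.10)&(np.hypot(P[...,0]-.5293,P[...,1]-.0339)<.075)&(P[...,2]<.13)).astype(np.uint8)
cs,_=cv2.findContours(m,cv2.RETR_EXTERNAL,cv2.CHAIN_APPROX_NONE);c=max(cs,key=cv2.contourArea)[:,0].astype(float)
r=np.c_[(c[:,0]-K[0,2])/K[0,0],(c[:,1]-K[1,2])/K[1,1],np.ones(len(c))]@Rc
X=C+r*((.116-C[2])/r[:,2])[:,None]
up=X[:,1]<.034 # far half: outer rim silhouette
A=np.c_[2*X[up,:2],np.ones(up.sum())];s=np.linalg.lstsq(A,(X[up,:2]**2).sum(1),rcond=None)[0];print('tin side',s[:2],2*np.sqrt(s[2]+s[:2]@s[:2]),up.sum())
robot.movel((.256,-.624,.33),feed=.3)
robot.goto((.5,-.25,.33),R(-30))
robot.goto((.555,.324,.16),R(-30))
robot.set_gripper(.06)
print(telemetry.current_time(),telemetry.current_tool_pos(),telemetry.current_force())
for n in('top','side'):
    im,_=snapshot(n);save(n+'1',im)
E
```

```text
tin side [0.5318 0.0347] 0.11409813901113625 56
5.1583 [0.555  0.3241 0.16  ] [-0.2635 -0.2256  0.5088]
```

View pics/top1.png

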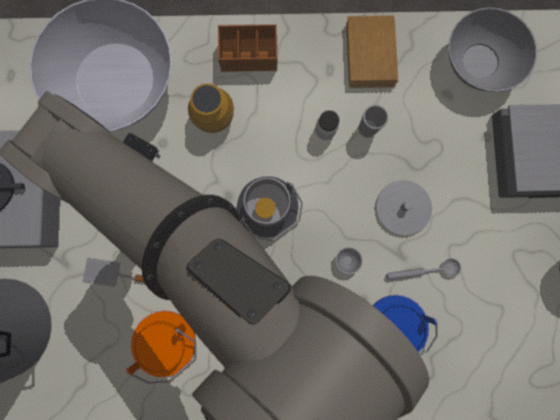

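View pics/side1.png

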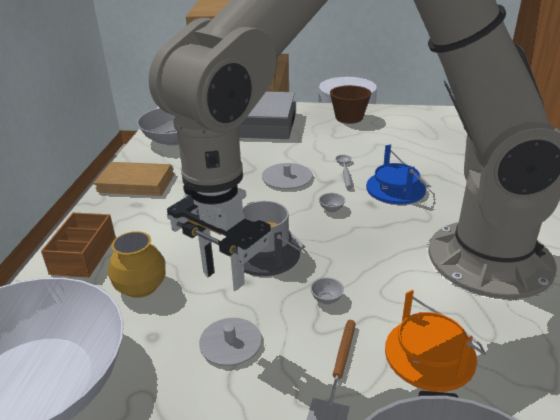

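The gripper hovers above the lid at side (230,335), clear of its neighbours, so I'll descend and grasp.

```bash
python3 - <<'E'
from h import *
print(robot.movel((.555,.324,.05),feed=.15), robot.movel((.555,.324,.0155),feed=.04,f_stop=6))
print(telemetry.current_tool_pos(),telemetry.current_force())
robot.set_gripper(0.0,effort=45); print('w',telemetry.current_width(),telemetry.current_force())
robot.movel((.555,.324,.03),feed=.04); robot.dwell(.3)
print(telemetry.current_time(),telemetry.current_width(),telemetry.current_force())
im,_=snapshot('side');save('side2',im[200:420,120:400])
E
```

```text
False False
[0.5551 0.3241 0.0157] [ 0.1709 -0.5475 -0.4303]
w 0.02107842764976479 [-0.3375  0.4787  0.2159]
8.65 0.021319375454045036 [-0.2046 -0.0794 -2.7924]
```

View pics/side2.png

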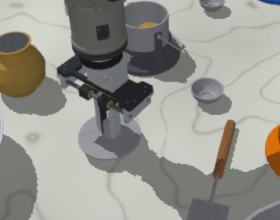

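The lid is gripped and lifting (width 21 mm, −2.8 N). I'll carry it high to above the tin and look.

```bash
python3 - <<'E'
from h import *
robot.movel((.555,.324,.24),feed=.2)
robot.movel((.530,.034,.24),feed=.2)
robot.movel((.530,.034,.165),feed=.1); robot.dwell(.5)
F=[]
for _ in range(10): F.append(telemetry.current_force()); robot.dwell(.03)
print(telemetry.current_time(),telemetry.current_width(),np.mean(F,0),np.std(F,0),telemetry.current_tool_pos())
for n in('top','side'):
    im,d=snapshot(n);save(n+'3',im);np.save(n+'3.npy',d);np.save(n+'3im.npy',im)
    if n=='side': save('side3c',cv2.resize(im[150:290,190:350],(800,700)[:2] if 0 else (640,560),interpolation=cv2.INTER_CUBIC))
E
```

```text
13.2417 0.02118815406882753 [ 0.1549 -0.2091 -1.3997] [0.3739 0.534  0.4081] [0.53  0.034 0.165]
```

View pics/side3c.png

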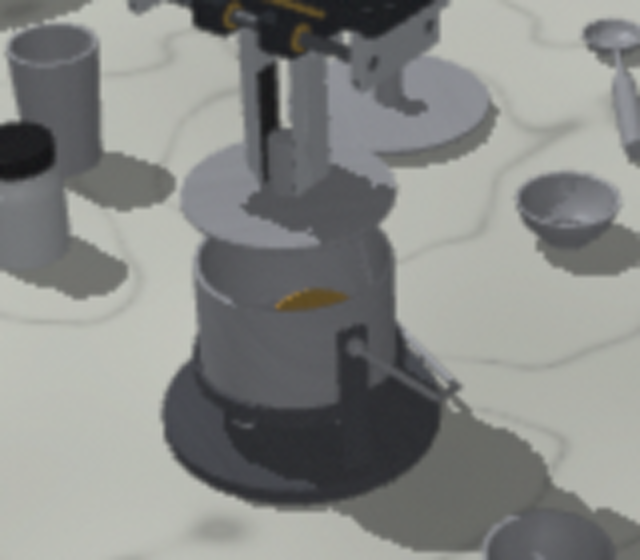

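View pics/top3.png

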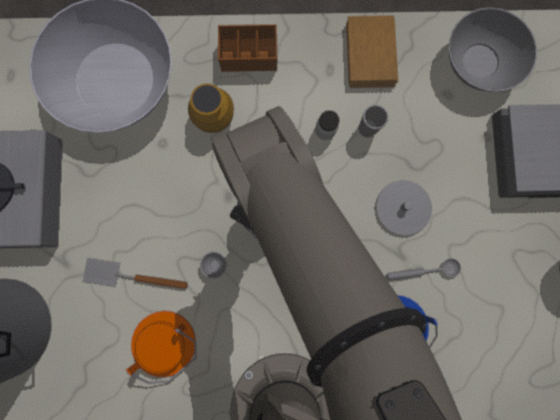

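```bash
python3 - <<'E'
from h import *
p=camera_params('side');K=np.array(p['camera_matrix']);Rc=np.array(p['R']);C=-Rc.T@np.array(p['t'])
def fit(c,z,tag,sel=None):
    c=c.astype(float);r=np.c_[(c[:,0]-K[0,2])/K[0,0],(c[:,1]-K[1,2])/K[1,1],np.ones(len(c))]@Rc
    X=C+r*((z-C[2])/r[:,2])[:,None]
    if sel: X=X[sel(X)]
    A=np.c_[2*X[:,:2],np.ones(len(X))];s=np.linalg.lstsq(A,(X[:,:2]**2).sum(1),rcond=None)[0]
    res=np.hypot(*(X[:,:2]-s[:2]).T)-np.sqrt(s[2]+s[:2]@s[:2])
    print(tag,s[:2],'D',2*np.sqrt(s[2]+s[:2]@s[:2]),len(X),'res',res.std())
def cont(m):
    cs,_=cv2.findContours(m.astype(np.uint8),cv2.RETR_EXTERNAL,cv2.CHAIN_APPROX_NONE);return max(cs,key=cv2.contourArea)[:,0]
d=np.load('side3.npy');P=pts('side',d)
near=np.hypot(P[...,0]-.53,P[...,1]-.034)<.08
lid=near&(P[...,2]>.150)&(P[...,2]<.167)
print('lid tilt', np.linalg.lstsq(np.c_[P[lid][:,:2]-[.53,.034],np.ones(lid.sum())],P[lid][:,2],rcond=None)[0],lid.sum())
fit(cont(lid),.1618,'lid',lambda X:(np.abs(X[:,1]-.034)<.045)&(X[:,1]>-.0))
# original tin with interior: rim outer silhouette, before and now
d0=np.load('side0.npy')
for t,dd in(('t0',d0),('t3',d)):
    Q=pts('side',dd);m=(np.hypot(Q[...,0]-.53,Q[...,1]-.034)<.075)&(Q[...,2]>.035)&(Q[...,2]<.125)
    c=cont(m)
    # vertical walls: left/right extreme columns at height 0.08..0.11
    z=Q[c[:,1],c[:,0],2]; s=(z>.06)&(z<.112); u=c[s,0]; print(t,'cols',np.percentile(u,[2,10,50,90,98]))
    fit(c,.116,t,lambda X:X[:,1]<.034)
E
```

```text
lid tilt [ 0.0016 -0.0041  0.1617] 1020
lid [0.5318 0.0469] D 0.09924968666491703 72 res 0.019069145929169647
t0 cols [239.  239.  279.5 288.  288. ]
t0 [0.5318 0.0347] D 0.11409813901113625 56 res 0.0011722198242100836
t3 cols [238.74 239.   272.5  288.   288.  ]
t3 [ 0.5338 -0.0093] D 0.09922050058864755 57 res 0.009271654042455455
```

```bash
python3 - <<'E'
from h import *
p=camera_params('side');K=np.array(p['camera_matrix']);Rc=np.array(p['R']);t=np.array(p['t'])
d=np.load('side3.npy');P=pts('side',d)
near=np.hypot(P[...,0]-.53,P[...,1]-.034)<.08
m=near&(P[...,2]>.154)&(P[...,2]<.167)
hull=cv2.convexHull(max(cv2.findContours(m.astype(np.uint8),0,1)[0],key=cv2.contourArea))
rows=[(v,np.flatnonzero(m[v]).min(),np.flatnonzero(m[v]).max()) for v in range(185,215) if m[v].sum()>10]
for r in rows: 
    v,a,b=r; print(v,a,b,'x',P[v,a,0].round(4),P[v,b,0].round(4),'y',P[v,a,1].round(3),end=' | ')
def proj(X): c=Rc@np.array(X)+t; return (K@c)[:2]/c[2]
print('\nlid expected centre/edges',proj((.53,.034,.1618)),proj((.591,.034,.1618)),proj((.469,.034,.1618)))
for x in(.5293,.5318): print('tin',x,proj((x,.034,.116)),proj((x+.058,.034,.116)),proj((x-.058,.034,.116)))
e=cv2.fitEllipse(hull);print(e)
im=np.load('side3im.npy'); g=im[205:260,225:300].astype(int).sum(2)
for v in (232,240): print(v,im[v,232:246].sum(1),im[v,282:294].sum(1))
E
```

```text
186 247 279 x 0.574 0.4993 y -0.012 | 187 245 281 x 0.5771 0.4939 y -0.004 | 188 243 283 x 0.581 0.4898 y 0.001 | 189 241 284 x 0.5853 0.4862 y 0.004 | 190 240 285 x 0.5865 0.4833 y 0.009 | 191 239 286 x 0.5883 0.4805 y 0.012 | 192 238 287 x 0.5898 0.4779 y 0.017 | 193 237 287 x 0.5913 0.4773 y 0.021 | 194 236 288 x 0.5928 0.4748 y 0.025 | 195 236 288 x 0.5918 0.4749 y 0.03 | 196 236 288 x 0.5903 0.4739 y 0.037 | 197 235 288 x 0.5923 0.4738 y 0.039 | 198 235 288 x 0.5912 0.4728 y 0.044 | 199 235 288 x 0.5907 0.4728 y 0.047 | 200 235 288 x 0.5899 0.4724 y 0.052 | 201 235 287 x 0.5888 0.4739 y 0.057 | 202 236 287 x 0.5861 0.4733 y 0.059 | 203 236 286 x 0.585 0.475 y 0.065 | 204 237 286 x 0.5816 0.4751 y 0.07 | 205 237 284 x 0.5815 0.4786 y 0.072 | 206 238 283 x 0.579 0.4802 y 0.073 | 207 239 282 x 0.5763 0.4823 y 0.076 | 208 241 280 x 0.5707 0.4861 y 0.082 | 209 243 278 x 0.5669 0.49 y 0.079 | 210 244 276 x 0.5632 0.4941 y 0.087 | 211 247 273 x 0.5566 0.4997 y 0.087 | 212 251 269 x 0.5464 0.508 y 0.095 | 
lid expected centre/edges [262.6991 196.848 ] [236.0016 195.6301] [289.719  198.0807]
tin 0.5293 [263.8137 213.8718] [238.9365 212.6425] [288.9705 215.1148]
tin 0.5318 [262.7357 213.8185] [237.8705 212.5898] [287.8803 215.061 ]
((261.6199645996094, 197.99859619140625), (29.64544105529785, 54.15040969848633), 87.14008331298828)
232 [569 572 573 572 573 575 557 431 313 294 289 288 288 281] [251 258 253 251 246 236 223 205 342 461 524 530]
240 [571 573 569 540 455 296 221 203 262 291 292 286 282 279] [248 269 272 266 250 239 202 148 149 197 224 231]
```

In the side view the lid (about (261.8,197.5)) and the tin (about (262.7,214)) show the same ~2 mm x bias, so they line up within about 1 mm. The lid is level. Lowering with a force stop.

```bash
python3 - <<'E'
from h import *
def F(n=12):
    a=[]
    for _ in range(n): a.append(telemetry.current_force()); robot.dwell(.02)
    return np.mean(a,0)
robot.movel((.5296,.034,.140),feed=.08); robot.dwell(.3); print('hold',F(20))
s=robot.movel((.5296,.034,.1265),feed=.02,f_stop=4); print(s,telemetry.current_tool_pos()); print(F(),telemetry.current_wrist_torque())
print(telemetry.current_time(),telemetry.current_width())
im,d=snapshot('side');save('side4c',cv2.resize(im[150:290,190:350],(640,560),interpolation=cv2.INTER_CUBIC))
E
```

```text
hold [ 0.1218  0.045  -1.4507]
False [0.5296 0.0341 0.1266]
[ 0.0796  0.0653 -1.633 ] [-0.0641 -0.0172  0.0292]
15.4667 0.021208120973021813
```

View pics/side4c.png

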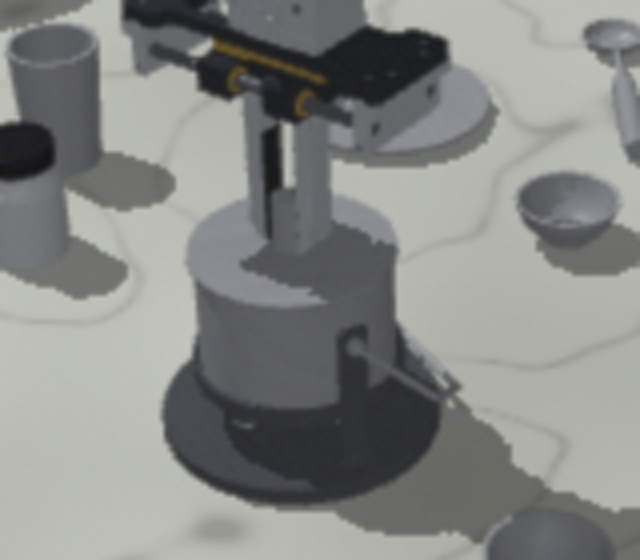

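The plug is in the mouth with no side force. Pressing in steps while logging force against height.

```bash
python3 - <<'E'
from h import *
def F(n=10):
    a=[]
    for _ in range(n): a.append(telemetry.current_force()); robot.dwell(.02)
    return np.mean(a,0)
for z in (.1245,.1225,.1205,.1185,.1165,.1145):
    s=robot.movel((.5296,.034,z),feed=.02,f_stop=10); f=F(); print(z,s,telemetry.current_tool_pos(),f,round(telemetry.current_width(),4))
    if f[2]>11: break
print(telemetry.current_time())
E
```

```text
0.1245 False [0.5296 0.0341 0.1245] [ 0.1355 -0.1142 -1.325 ] 0.0215
0.1225 False [0.5297 0.034  0.1226] [ 0.5156 -0.3603 -0.1236] 0.0213
0.1205 False [0.5297 0.034  0.1206] [ 0.7696 -0.1938  2.0571] 0.021
0.1185 False [0.5297 0.034  0.1186] [0.9664 0.2986 3.6614] 0.0212
0.1165 False [0.5297 0.034  0.1166] [ 0.5754 -0.2745  5.8778] 0.0211
0.1145 False [0.5298 0.034  0.1148] [-0.1827  0.0186  7.5209] 0.0213
18.0167
```

```bash
python3 - <<'E'
from h import *
def F(n=15):
    a=[]
    for _ in range(n): a.append(telemetry.current_force()); robot.dwell(.02)
    return np.mean(a,0)
for z in (.1125,.1108):
    s=robot.movel((.5296,.034,z),feed=.02,f_stop=10); f=F(); print(z,s,telemetry.current_tool_pos(),f,telemetry.current_wrist_torque(),round(telemetry.current_width(),4))
print(telemetry.current_time())
im,d=snapshot('side');save('side5c',cv2.resize(im[170:270,210:324],(798,700) if 0 else (684,600),interpolation=cv2.INTER_CUBIC))
P=pts('side',d); r=np.hypot(P[...,0]-.53,P[...,1]-.036)
P0=pts('side',np.load('side3.npy'));
m=(r<.058)&(r>.03)&(P[...,2]>.09)&(P[...,2]<.118); X=P[m]
print('lid plane',np.linalg.lstsq(np.c_[X[:,:2]-[.53,.034],np.ones(len(X))],X[:,2],rcond=None)[0],m.sum())
# strap: depth pixels beyond lid radius near strap (side px ~ 210+455/800*120=278, row 190+..)
for v in range(228,242,1): print(v,P[v,276:282].round(3).tolist()[::3])
E
```

```text
0.1125 False [0.5298 0.034  0.1128] [-0.7924 -0.264   9.4949] [-0.0916  0.228  -0.0118] 0.021
0.1108 False [0.5298 0.0341 0.1112] [-1.6312 -0.4385 11.2214] [-0.0565  0.3857 -0.058 ] 0.0212
19.0167
lid plane [ 0.0136 -0.0727  0.1071] 880
228 [[0.496, 0.078, 0.109], [0.489, 0.079, 0.11]]
229 [[0.495, 0.081, 0.109], [0.489, 0.076, 0.106]]
230 [[0.496, 0.078, 0.104], [0.489, 0.075, 0.102]]
231 [[0.495, 0.083, 0.105], [0.488, 0.088, 0.108]]
232 [[0.494, 0.091, 0.108], [0.488, 0.088, 0.106]]
233 [[0.494, 0.093, 0.106], [0.487, 0.09, 0.105]]
234 [[0.493, 0.097, 0.107], [0.487, 0.092, 0.104]]
235 [[0.493, 0.096, 0.103], [0.487, 0.094, 0.102]]
236 [[0.493, 0.096, 0.101], [0.487, 0.095, 0.1]]
237 [[0.493, 0.098, 0.1], [0.487, 0.096, 0.098]]
238 [[0.494, 0.095, 0.094], [0.487, 0.099, 0.098]]
239 [[0.494, 0.091, 0.089], [0.488, 0.09, 0.089]]
240 [[0.494, 0.096, 0.09], [0.488, 0.091, 0.086]]
241 [[0.494, 0.095, 0.086], [0.488, 0.092, 0.084]]
```

View pics/side5c.png

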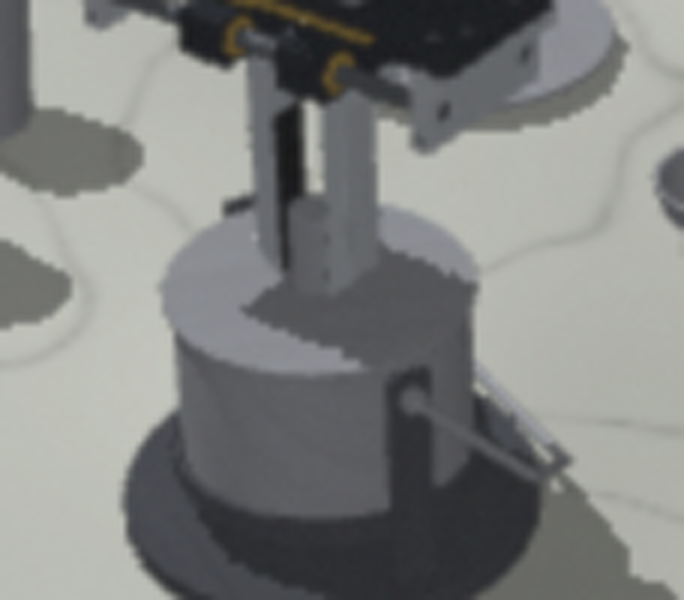

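The rim's lower front edge (crop (400,372)) now meets the strap top at crop (410,370), and the rear strap shows at (238,207). I'll do a cleaner tilt and level check while holding.

```bash
python3 - <<'E'
from h import *
t0=telemetry.current_time()
D=[]
for _ in range(12): D.append(snapshot('side')[1])
d=np.median(D,0);P=pts('side',d)
r=np.hypot(P[...,0]-.531,P[...,1]-.036)
m=(r<.052)&(r>.02)&(P[...,2]>.1)&(P[...,2]<.114); 
m=cv2.erode(m.astype(np.uint8),np.ones((3,3)))>0; X=P[m]
print('lid plane',np.linalg.lstsq(np.c_[X[:,:2]-[.53,.034],np.ones(len(X))],X[:,2],rcond=None)[0],np.median(X[:,2]),m.sum())
for y in np.arange(-.01,.085,.015):
    s=X[np.abs(X[:,1]-y)<.0075]; print(y.round(3),len(s),np.median(s[:,2]) if len(s) else 0)
# strap: dark px
im,_=snapshot('side'); g=im.sum(2); 
for v in range(229,240): print(v,g[v,272:284],P[v,278].round(4))
f=[]
for _ in range(40): f.append(telemetry.current_force()); robot.dwell(.02)
print(np.mean(f,0),np.std(f,0),telemetry.current_tool_pos(),telemetry.current_time()-t0,telemetry.current_time())
E
```

```text
lid plane [-0.0009  0.0011  0.108 ] 0.1080641116274185 446
-0.01 2 0.10846192371997992
0.005 31 0.108065499302757
0.02 65 0.10807777530466987
0.035 83 0.10803215336453177
0.05 92 0.1080081156914034
0.065 119 0.1080810576730923
0.08 54 0.1081517855998104
229 [260 261 263 267 265 270 270 268 263 263 260 261] [0.4912 0.0775 0.1066]
230 [265 266 277 278 269 272 256 260 253 257 263 262] [0.4917 0.0744 0.1016]
231 [283 276 282 265 258 247 202 198 175 214 256 261] [0.4916 0.0756 0.0998]
232 [271 268 259 214 204 169 160 160 152 185 252 259] [0.4894 0.0917 0.1086]
233 [278 267 230 197 165 155 161 162 153 178 254 260] [0.4895 0.0912 0.1055]
234 [280 264 201 161 155 176 209 202 176 183 251 260] [0.4895 0.0915 0.103 ]
235 [277 266 193 156 170 237 266 264 234 198 254 260] [0.4892 0.0945 0.1025]
236 [279 269 197 162 192 262 275 279 261 229 257 260] [0.489  0.0964 0.1012]
237 [283 269 207 164 195 256 278 294 270 241 251 258] [0.4891 0.0961 0.0982]
238 [283 272 214 160 171 219 260 257 263 266 267 254] [0.4889 0.0976 0.0966]
239 [283 273 214 161 151 165 181 171 185 237 270 273] [0.4899 0.0916 0.0894]
[-1.5053 -0.4206 11.2515] [0.527  0.5494 0.4325] [0.5298 0.0341 0.1112] 1.3165999999999976 20.3833
```

The rim plate is at 108.0 mm and flat (slopes about 0.1%), level with the strap tops. The hand push is 11.25 N, or about 12.8 N with the lid's weight. Holding, one more look, then handing in.

```bash
python3 - <<'E'
from h import *
for _ in range(4):
    f=[]
    for _ in range(20): f.append(telemetry.current_force()[2]); robot.dwell(.05)
    print(round(np.mean(f),2),telemetry.current_tool_pos(),round(telemetry.current_width(),4))
im,_=snapshot('side');save('side6',im)
print(telemetry.current_time())
print(order.finish_job())
E
```

```text
11.1 [0.5298 0.034  0.1112] 0.021
11.25 [0.5298 0.0341 0.1112] 0.0214
11.2 [0.5298 0.0341 0.1112] 0.0211
11.1 [0.5298 0.0341 0.1112] 0.0214
24.4333
the job is handed in; nothing more can be done
None
```

View pics/side6.png

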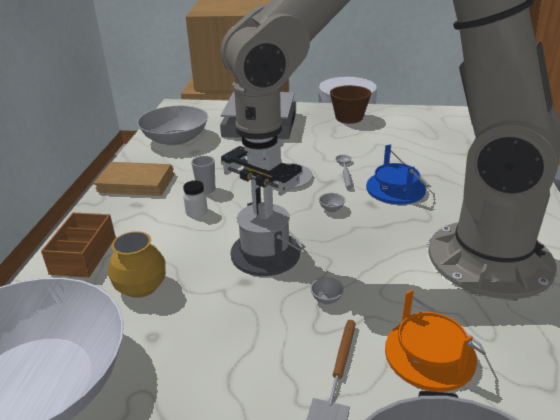

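I put the fitting lid (measured 119 mm across; the wide one measured 149 mm) on the steel tin and pressed it down about 12 mm. I handed the job in at 24.4 s, still gripping and pressing.

**Level:** the lid's rim plate measured 108.0 mm above the counter, flat to about 0.1%. The strap tops are listed at 108 mm, and the one I could read measured about 108.6 mm.

**Push:** it held at 11.1–11.25 N from the hand for over 5 s. With the lid's weight that is about 12.7 N. Force rose steadily at about 1 N per mm all the way down, so the plate did not reach its stop, and there was no sign of the grip slipping.

**Everything else:** in the last side picture (side6) the other things stand where they were. The wide lid is partly hidden behind the gripper there, but nothing went near it.

**Disagreements:**
- **Tin position:** the two cameras differed by about 2 mm in x. The side camera showed the same shift on the held lid, so I allowed for it.
- **Sideways force:** a small force of about 1.6 N built up while pressing, with no visible tilt.
- **Tilt reading:** my first tilt fit read about 7%. I put that down to edge pixels, and the cleaner fit over 12 frames did not show it.

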